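Set a T-square for cutting on a crowded pastry board

TASK

Get the pastry board ready for a straight cut: move the orange-capped bottle and the salt shaker that stand at and on it out of the way onto the dark wooden tray, both standing upright, then lay the T-square with its stock standing on the table, flush along its whole length against the board's edge facing you, and its blade over the board with the left edge of the blade on the red line. Leave the cork jar and the spice jar on the board, and everything else on the table, where they are.

Things in the scene. Friction and masses are not known exactly. Their poses are not given: they have to be found in the camera images.
- board: Fixed rectangular wooden pastry board, 180 (its x) x 230 (its y) x 20 mm high. Origin: centre of its underside, on the table. Its x axis points away from the robot (turned up to 20 degrees either way), z up; the edge facing the robot is the plane x = -90 mm, 230 mm long.
- cut_line: Red line painted on the board's top, 176 x 3 mm, no thickness to speak of. It runs along the board's x axis, across the full depth of the board; it has the same yaw as the board. Origin: middle of the line, on the board's top (20 mm above the table).
- square: Loose T-square, 0.32-0.52 kg. Origin: centre of the stock's underside; x along the blade, z up. Aluminium stock 30 (x) x 150 (y) x 30 mm (z). On it a black grip ridge, 22 (x) x 80 (y) mm, z = 30 to 66 mm, centred: pinch across its 22 mm from above. Yellow blade: x = 15 to 165, y = -20 to +20, z = 22.5 to 26.5 mm, so it clears the board by 2.5 mm when the stock stands on the table.
- face_left (a point): Point on the square's front face (the stock's face from which the blade springs), at x = +15, y = +73, z = 10 mm in the square's frame: near the left end.
- face_right (a point): The same at the right end: x = +15, y = -73, z = 10 mm in the square's frame.
- guide_edge (a point): Middle of the blade's left edge, the one with ticks: x = +90, y = +20, z = 22.5 mm in the square's frame.
- tray: Fixed dark wooden tray, 180 (its x) x 100 (its y) x 14 mm high outside, walls and floor 5 mm thick. Origin: centre of its underside, on the table; x along its length, z up. Room for both containers, side by side along x.
- orange_bottle: Loose white bottle with orange cap, upright, round, 59 mm wide, 137 mm tall, stands on the table against the board's near edge, in the way of the stock. Origin: centre of its underside; z up.
- salt_shaker: Loose grey-white salt shaker, upright, round, 44 mm wide, 90 mm tall, stands on the board in the way of the blade (not the like one at the back of the table). Origin: centre of its underside; z up.
- cork_jar: Bystander: loose white jar with cork, round, 43 mm wide, 75 mm tall, on the board's far right corner. Origin: centre of its underside.
- spice_jar: Bystander: loose glass spice jar with dark cap, round, 41 mm wide, 105 mm tall, on the board's far left corner. Origin: centre of its underside.
- red_mug: Bystander: loose red mug, 90 mm tall, far left of the robot. Origin: centre of its underside.
- scissors: Bystander: loose scissors with blue handles, 175 x 109 x 8 mm, lying flat left of the tray. Origin: centre of the underside. Also on the table, not listed: a pizza cutter up to 27 mm high, between the robot and the board (x under 0.40 m), a row of jars and tins along the back (x above 0.73 m, up to 171 mm tall), and a black tin at the back left.
There are look-alikes about, which are no part of the job. What is shaped like the orange_bottle but green or purple is not meant.

How it is judged:
By the outcome, as a careful person would: the job done as asked, in the order asked, and still so for the second after the job is handed in, with the robot touching nothing.
It also fails if it takes over 70 s, if anything falls off the work surface, if the arm or the gripper's body presses on something with over 40 N, if the wrist force passes 120 N, or if a joint passes its speed limit or range.

ROBOT

A 7-joint arm with a two-finger parallel gripper is mounted at the origin on a cart in front of the work surface, level with it; the furniture and walls round the work are solid. World frame = base frame: x ahead of the robot, y to its left, z up, the work surface at z = 0. Lengths are in m, angles in rad, forces in N, time in s.
With the tool pointing down it reaches from about 0.4 to 0.85 m from the base axis. Payload 10.4 kg.
Tool frame: the origin (TCP) lies between the finger pads; the fingertips stand 14 mm ahead of it and the grasp point (between the pads) lies 5 mm behind it (r.finger_overhang is the z of the fingertips in the tool frame, in m); z points along the fingers, y is the line along which they close (so a half turn about z gives the same grasp; the last joint's range is limited). The gripper opens to 87 mm and grips with 3 to 60 N. Pads are 19 mm wide; open, the fingers measure 117 mm over their backs; the gripper's body (75 mm by 190 mm) begins 51 mm behind the grasp point.
Start: joints at [1.113, 0.332, -0.065, 1.46, 0.022, 1.35, -0.088], TCP at [0.263, -0.567, 0.2] pointing down, gripper open.
Joint ranges: [-2.6, 2.6], [-0.5, 2.12], [-1.47, 1.34], [0.16, 2.42], [-1.27, 4.41], [0.06, 2.06], [-2.6, 2.6]. Speed limits (rad/s): [2.22, 2.22, 2.79, 2.79, 3.14, 3.14, 3.14].

INTERFACE

Orientations are given as a unit quaternion [x, y, z, w].
In Python, from bench import r, optics gives the robot as it stands.
- The arm moves only by the shell command python3 -m pendant 'ROWS' [FORCE]. ROWS is JSON, a list of rows, each a list of 7 numbers: the closure, from -1 (fully open) to 1 (shut), then the shift along the tool's x, y, z scaled (see below), then the turn, a rotation vector about the tool's x, y, z scaled (see below). In form: [[grip, x, y, z, rx, ry, rz], ...]. A call has 1 to 8 rows; each row is the pose to reach, as a shift and turn from the pose commanded when the call began, along the tool's axes at that moment; what a row does not reach only later rows make up. The controller multiplies each number of a shift by 0.3 m and each number of a turn by 120 degrees. A row lasts 1/8 s, in which the tool goes at most 62.5 mm and 10.7 degrees, less where a joint would pass 70% of its speed; a pose out of reach is approached as far as the arm can. A call with a number of a shift or a turn outside -1 to 1 is refused whole. A call with a gripper value outside its range is refused whole. The fingers move at their own pace and stop on an object; FORCE is the grip in N (left out, the last holds). Time passes only in rows, so rows that repeat a pose let the fingers close. It gives the time, the measured TCP pose, the force, the opening and the grip force at its end, in the units of the state.
- r.read_state(): the state, without advancing time (a new reading comes with each control period).
- optics.camera(name): name is "side" or "top"; returns a dict with "pixels" (384x512x3 uint8, red, green, blue), "vfov" (degrees; the focal length in pixels is half the picture's height over the tangent of half this angle, whatever the lens; pixels are square), "cx", "cy" (the principal point, pixels), "rvec" (rotation vector, rad) and "tvec" (3), from world to camera coordinates, as OpenCV has them. Camera axes: x right, y down, z forward; pixel columns grow to the right and rows downward; lengths in m; the calibration is good to about 2 mm. A picture is of the moment at which its call begins. There is no depth.
- r.close_job(): hands the job in; it is judged then, once.
The state is a dict: "time": time; "joint_positions": joint angles; "joint_vel": joint speeds; "joint_torque": joint torques, N m; "ee_pos": TCP position; "eef_rot": TCP orientation; "ft_force": force on the tool from outside, world axes, zero at the start; "torque": the same for the moment, N m; "width": finger opening in m; "grip_force": force on a finger pad.
Only numpy, scipy, OpenCV 4.12 (cv2) and the standard library are available. Lean on these libraries where they do the work, as an engineer would, in place of code of your own. Each camera call takes 0.05 s, during which the arm holds its last target. There are 200 camera calls.

## Working session

There is one attempt and no reset: what is moved stays moved. The work goes in short steps, Python scripts to look and compute and a shell command to move; the robot and the scene stay as the last step left them, time stands still between calls to the robot, and variables do not carry over. Pictures are saved under pics/ and viewed, at most 10 in all, crops included, and the job is handed in when it is done.

```bash
mkdir -p pics; ls; cat > h.py <<'E'
from bench import r, optics
import numpy as np, cv2
from scipy.spatial.transform import Rotation as R
def shot(n):
    c=optics.camera(n); c['R']=cv2.Rodrigues(np.array(c['rvec'],float))[0]; c['t']=np.array(c['tvec'],float).ravel()
    p=c['pixels']; c['f']=p.shape[0]/2/np.tan(np.radians(c['vfov'])/2); return c
def ray(c,u,v,z):
    d=c['R'].T@np.array([(u-c['cx'])/c['f'],(v-c['cy'])/c['f'],1]); o=-c['R'].T@c['t']
    return o+d*(z-o[2])/d[2]
def proj(c,P):
    q=c['R']@np.array(P,float)+c['t']; return q[:2]/q[2]*c['f']+[c['cx'],c['cy']]
def save(c,n,crop=None,s=1.5):
    p=c['pixels'][:,:,::-1]
    if crop: x0,y0,x1,y1=crop; p=p[y0:y1,x0:x1]
    cv2.imwrite('pics/'+n,cv2.resize(p,None,fx=s,fy=s,interpolation=cv2.INTER_CUBIC))
E
python3 - <<'E'
from h import *
for n in('top','side'):
    c=shot(n); save(c,n+'0.png'); np.save(n+'0.npy',c['pixels'])
    print(n,c['vfov'],c['cx'],c['cy'],-c['R'].T@c['t'],c['R'].round(3).tolist(),[k for k in c])
s=r.read_state(); print(s)
E
```

```text
pics
top 55.46697499977303 259.24657214488474 186.22338012694638 [0.50456489 0.31513675 0.99339044] [[-0.004, -1.0, 0.008], [-0.998, 0.004, -0.056], [0.056, -0.008, -0.998]] ['pixels', 'vfov', 'cx', 'cy', 'rvec', 'tvec', 'R', 't', 'f']
side 55.580276947940135 259.58133964459404 197.7971281595929 [0.12926364 1.10896652 0.66778723] [[-0.883, -0.47, -0.001], [-0.261, 0.491, -0.831], [0.391, -0.733, -0.556]] ['pixels', 'vfov', 'cx', 'cy', 'rvec', 'tvec', 'R', 't', 'f']
{'time': 0.1, 'joint_positions': array([ 1.11339579,  0.33282543, -0.06469112,  1.46084265,  0.02158264,
        1.34988459, -0.0884624 ]), 'joint_vel': array([-1.20651727e-04, -2.48355292e-03, -1.34834748e-03, -2.65884957e-03,
       -1.41711507e-03, -7.10863608e-04,  1.07888640e-06]), 'joint_torque': array([ 3.22550215e-03, -6.24540424e+01,  2.60793610e-02, -3.90715349e+01,
       -6.13419455e-02,  3.67298070e-02,  1.62184069e-04]), 'ee_pos': array([ 0.26311188, -0.56651656,  0.19923003]), 'eef_rot': array([ 9.76456516e-01,  2.15713402e-01, -1.56732146e-04, -6.13045323e-04]), 'ft_force': array([-0.61682841,  0.03642316, -0.10769703]), 'torque': array([ 0.01624453, -0.01247128,  0.03761499]), 'grip_force': 0.0, 'width': 0.08720088851639532}
```

View pics/top0.png

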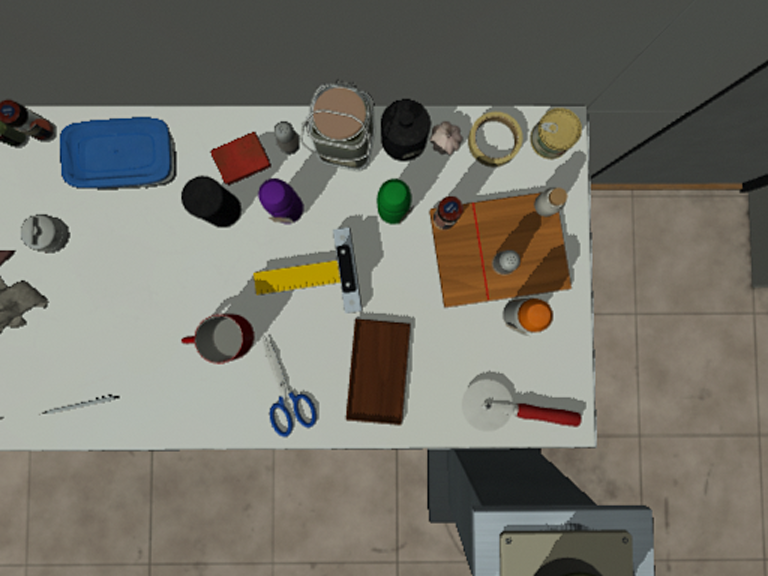

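View pics/side0.png

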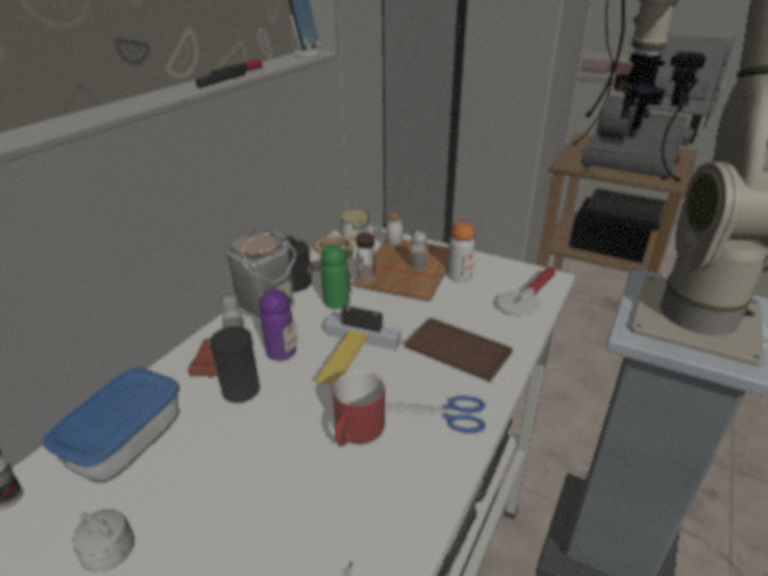

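The top view shows the board around (505,248) (viewed pixels), its red line at (480,250), salt shaker at (508,262), orange cap at (535,315), the tray at (380,370) and the square with its ridge at (346,268) and its blade pointing to image left. The side view agrees.

```bash
cat > m.py <<'E'
from h import *
def mask(c,lo,hi,box):
    hsv=cv2.cvtColor(c['pixels'],cv2.COLOR_RGB2HSV); m=cv2.inRange(hsv,np.array(lo),np.array(hi))
    k=np.zeros_like(m); x0,y0,x1,y1=box; k[y0:y1,x0:x1]=m[y0:y1,x0:x1]; return k
def big(m):
    cs,_=cv2.findContours(m,cv2.RETR_EXTERNAL,cv2.CHAIN_APPROX_NONE); return max(cs,key=cv2.contourArea)
def wpts(c,cnt,z): return np.array([ray(c,u,v,z)[:2] for u,v in cnt.reshape(-1,2)])
def rect(p):
    (x,y),(w,h),a=cv2.minAreaRect((p*1000).astype(np.float32)); 
    if w<h: w,h,a=h,w,a+90
    return np.array([x,y])/1000,w,h,(a+90)%180-90
E
python3 - <<'E'
from m import *
c=shot('top')
def rep(n,m,z,er=0):
    k=big(m); print(n,len(k),*[np.round(a,4) for a in rect(wpts(c,k,z))]); return k
rep('tray',mask(c,(0,60,20),(18,255,130),(225,205,280,290)),.014)
rep('yellow',mask(c,(20,150,90),(35,255,255),(160,160,240,200)),.0265)
rep('ridge',mask(c,(0,0,0),(180,255,50),(220,150,240,205)),.066)
rep('orange',mask(c,(5,200,150),(18,255,255),(330,190,380,230)),.125)
m=mask(c,(5,80,60),(18,230,255),(280,120,385,208)); m|=mask(c,(0,150,100),(4,255,255),(305,130,335,205))
k=rep('board',m,.02)
ml=mask(c,(0,190,120),(6,255,255),(305,130,330,205)); v,u=np.nonzero(ml)
p=wpts(c,np.stack([u,v],1),.02); vx,vy,x0,y0=cv2.fitLine(p.astype(np.float32),cv2.DIST_HUBER,0,.01,.01).ravel()
d=(p-[x0,y0])@[vx,vy]; print('line',len(p),x0,y0,np.degrees(np.arctan2(vy,vx)),'span',d.min(),d.max(), 'mid',np.array([x0,y0])+np.array([vx,vy])*(d.min()+d.max())/2)
ap=cv2.approxPolyDP(k,2,True).reshape(-1,2); print([(tuple(int(i) for i in a),ray(c,*a,.02)[:2].round(3).tolist()) for a in ap])
p=c['pixels'].copy(); cv2.drawContours(p,[k],-1,(0,255,255),1)
z=np.hstack([cv2.resize(p[115:235,275:400],None,fx=3.2,fy=3.2,interpolation=cv2.INTER_NEAREST),cv2.resize(p[145:265,155:280],None,fx=3.2,fy=3.2,interpolation=cv2.INTER_NEAREST)])
cv2.imwrite('pics/z1.png',z[:,:,::-1])
E
```

```text
tray 202 [0.3975 0.3279] 178.592 98.982 -5.4917
yellow 143 [0.5639 0.4707] 149.5566 39.5988 -81.7302
ridge 73 [0.577  0.3809] 79.8 21.9588 8.0751
orange 49 [0.4922 0.0754] 42.9097 35.9892 -27.5336
board 330 [0.6154 0.1092] 230.1121 181.3552 -81.808
line 78 0.6110718 0.14421163 8.194167 span -0.08738303139180026 0.08681923948768568 mid [0.61079281 0.14417146]
[((372, 141), [0.68, 0.003]), ((360, 144), [0.672, 0.035]), ((355, 136), [0.694, 0.048]), ((359, 129), [0.713, 0.037]), ((307, 135), [0.697, 0.178]), ((306, 145), [0.67, 0.181]), ((296, 153), [0.648, 0.208]), ((292, 151), [0.654, 0.219]), ((296, 148), [0.662, 0.208]), ((291, 143), [0.675, 0.221]), ((288, 146), [0.667, 0.229]), ((290, 139), [0.686, 0.224]), ((287, 139), [0.686, 0.232]), ((296, 204), [0.512, 0.209]), ((380, 192), [0.543, -0.016])]
```

View pics/z1.png

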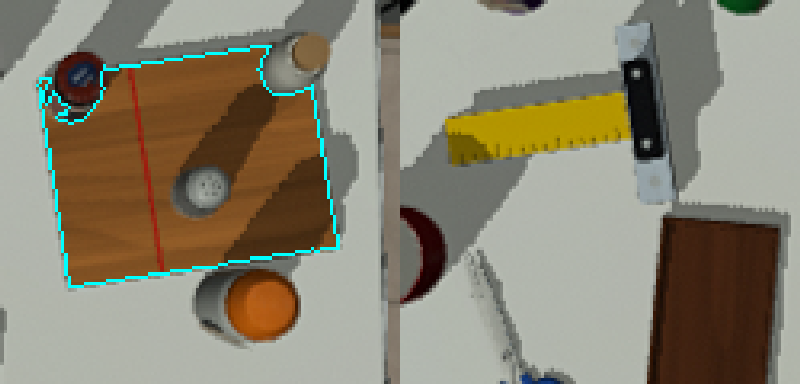

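The crop confirms that the board contour is tight, with near corners at zoom (68,288) and (340,247). The blade's ticks are on its near side, so the square's yaw is about 98°. Next I triangulate the bottle and the shaker, and set up the move calculator.

```bash
cat >> h.py <<'E'
def go(x,y,z,yaw):
    "numbers for a row: tool down, tool x axis at yaw deg, from the present pose"
    s=r.read_state(); T=R.from_quat(s['eef_rot']); W=R.from_euler('z',yaw,degrees=True)*R.from_euler('x',180,degrees=True)
    d=T.inv().apply(np.array([x,y,z])-s['ee_pos']); w=np.degrees((T.inv()*W).as_rotvec())
    print('t',round(s['time'],2),'pos',s['ee_pos'].round(4),'shift/.3',(d/.3).round(4),'turn/120',(w/120).round(4),'F',s['ft_force'].round(1),'w',round(s['width'],4),'g',round(s['grip_force'],1))
def tri(obs):
    A=[];b=[]
    for c,u,v in obs:
        d=c['R'].T@np.array([(u-c['cx'])/c['f'],(v-c['cy'])/c['f'],1]); d/=np.linalg.norm(d); M=np.eye(3)-np.outer(d,d)
        A.append(M); b.append(M@(-c['R'].T@c['t']))
    x,res,*_=np.linalg.lstsq(np.vstack(A),np.hstack(b),rcond=None); return x,res**.5
E
python3 - <<'E'
from m import *
c=shot('top'); s=shot('side')
def cen(m): M=cv2.moments(big(m)); return M['m10']/M['m00'],M['m01']/M['m00']
a=cen(mask(c,(5,200,150),(18,255,255),(330,190,380,230))); b=cen(mask(s,(5,170,120),(18,255,255),(295,140,325,165)))
print(a,b,'cap',tri([(c,*a),(s,*b)]))
# shaker top disk
hsv=cv2.cvtColor(c['pixels'],cv2.COLOR_RGB2HSV)
m=mask(c,(0,0,100),(180,60,255),(325,160,352,188)); k=big(m); print('shaker top',cv2.boundingRect(k),cen(m),ray(c,*cen(m),.11))
# widest outline of body: base estimate
m=mask(c,(0,0,40),(180,110,255),(322,160,352,190)); print(cv2.boundingRect(big(m)))
save(s,'s2.png',(200,120,400,260),4)
go(.492,.075,.30,144); go(.492,.075,.30,180)
E
```

```text
Traceback (most recent call last):
  File "m.py", line 6, in big
    cs,_=cv2.findContours(m,cv2.RETR_EXTERNAL,cv2.CHAIN_APPROX_NONE); return max(cs,key=cv2.contourArea)
                                                                             ~~~^^^^^^^^^^^^^^^^^^^^^^^^
ValueError: max() iterable argument is empty
```

```bash
python3 - <<'E'
from m import *
c=shot('top'); s=shot('side')
save(s,'s2.png',(200,120,400,260),4)
def cen(m): M=cv2.moments(big(m)); return M['m10']/M['m00'],M['m01']/M['m00']
a=cen(mask(c,(5,200,150),(18,255,255),(330,190,380,230)))
print(cv2.cvtColor(s['pixels'],cv2.COLOR_RGB2HSV)[145:165:3,308])
b=cen(mask(s,(3,110,90),(20,255,255),(297,142,322,164)))
print(a,b,'cap',tri([(c,*a),(s,*b)]))
m=mask(c,(0,0,100),(180,60,255),(325,160,352,188)); k=big(m); print('shaker top',cv2.boundingRect(k),cen(m),ray(c,*cen(m),.105))
m=mask(c,(0,0,40),(180,110,255),(322,160,352,190)); print(cv2.boundingRect(big(m)))
go(.492,.075,.30,100); go(.492,.075,.30,180)
E
```

```text
[[ 15  15 102]
 [ 12 139 127]
 [ 13 151 152]
 [ 13 156 157]
 [ 12 155 146]
 [ 13  75 130]
 [ 30   8 155]]
(356.9438943894389, 211.25082508250824) (308.61588541666663, 153.72005208333331) cap (array([0.49453241, 0.07476344, 0.1176752 ]), array([0.00254701]))
shaker top (333, 168, 12, 12) (338.8888888888889, 173.86296296296297) [0.58412328 0.11300486 0.105     ]
(328, 166, 19, 17)
t 0.35 pos [ 0.2632 -0.5668  0.1998] shift/.3 [ 1.5927 -1.6191 -0.3337] turn/120 [-1.000e-04 -0.000e+00 -6.257e-01] F [0.7 0.7 0. ] w 0.087 g 0.0
t 0.35 pos [ 0.2632 -0.5668  0.1998] shift/.3 [ 1.5927 -1.6191 -0.3337] turn/120 [-0.0000e+00 -1.0000e-04 -1.2924e+00] F [0.7 0.7 0. ] w 0.087 g 0.0
```

View pics/s2.png

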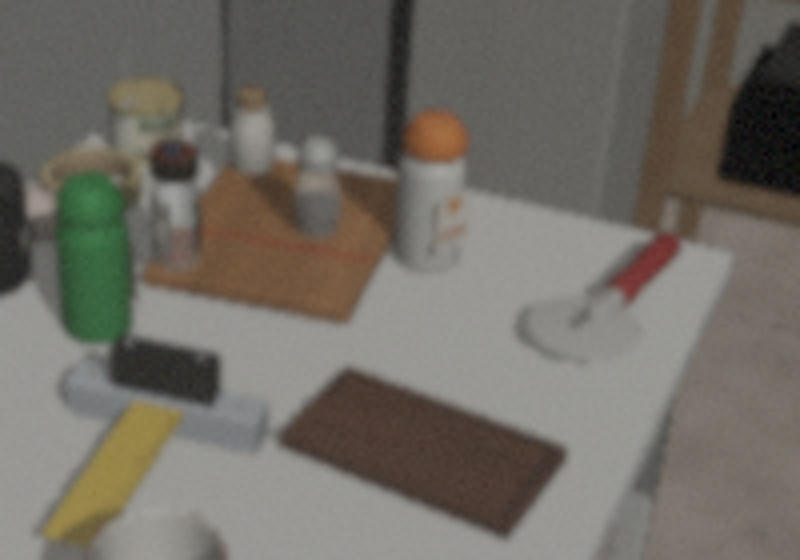

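Two-view triangulation puts the bottle at (0.4945, 0.0748). The shaker is at (0.584, 0.113) and is wide only in its lower half.

```bash
python3 -m pendant '[[-1,0.8,-0.8,-0.33,0,0,-0.6],[-1,0.8,-0.8,-0.33,0,0,-0.6],[-1,0.8,-0.8,-0.33,0,0,-0.6],[-1,0.8,-0.8,-0.33,0,0,-0.6],[-1,0.8,-0.8,-0.33,0,0,-0.6],[-1,0.8,-0.8,-0.33,0,0,-0.6],[-1,0.8,-0.8,-0.33,0,0,-0.6],[-1,0.8,-0.8,-0.33,0,0,-0.6]]' 20; python3 -c "
from h import *
go(.4945,.0748,.2,180)"
```

```text
time: 1.35
ee_pos: [0.3799, -0.248, 0.2992]
eef_rot: [0.663, 0.748, -0.0, 0.0]
ft_force: [0.0, -1.3, -0.4]
width: 0.0869
grip_force: 0.0
t 1.35 pos [ 0.3799 -0.248   0.2992] shift/.3 [1.0226 0.5082 0.33  ] turn/120 [-1.000e-04  3.000e-04 -6.926e-01] F [ 0.  -1.3 -0.4] w 0.0869 g 0.0
```

```bash
python3 -m pendant '[[-1,1,0.5,0.3,0,0,-0.69],[-1,1,0.5,0.3,0,0,-0.69],[-1,1,0.5,0.3,0,0,-0.69],[-1,1,0.5,0.3,0,0,-0.69],[-1,1,0.5,0.3,0,0,-0.69],[-1,1,0.5,0.3,0,0,-0.69],[-1,1,0.5,0.3,0,0,-0.69],[-1,1,0.5,0.3,0,0,-0.69]]'; python3 -c "
from h import *
go(.4945,.0748,.085,180); print(r.read_state()['joint_positions'].round(2))"
```

```text
time: 2.35
ee_pos: [0.4927, 0.0676, 0.2084]
eef_rot: [0.002, 1.0, 0.0, -0.001]
ft_force: [-0.1, 0.6, 1.0]
width: 0.0871
grip_force: 0.0
t 2.35 pos [0.4927 0.0676 0.2084] shift/.3 [-0.0065  0.0239  0.4112] turn/120 [ 0.0002 -0.0005 -0.0018] F [-0.1  0.6  1. ] w 0.0871 g 0.0
[ 0.5   0.1  -0.77  1.74  0.07  1.32  1.29]
```

```bash
python3 -m pendant '[[-1,-0.006,0.024,0,0,0,-0.002],[-1,-0.006,0.024,0.2,0,0,-0.002],[-1,-0.006,0.024,0.41,0,0,-0.002],[-1,-0.006,0.024,0.41,0,0,-0.002],[1,-0.006,0.024,0.41,0,0,-0.002],[1,-0.006,0.024,0.41,0,0,-0.002],[1,-0.006,0.024,0.41,0,0,-0.002],[1,-0.006,0.024,0.41,0,0,-0.002]]' 20; python3 -c "
from h import *
go(.4945,.0748,.085,180)"
```

```text
time: 3.35
ee_pos: [0.495, 0.0749, 0.0867]
eef_rot: [0.001, 1.0, -0.0, 0.001]
ft_force: [-0.3, -0.0, -0.8]
width: 0.0551
grip_force: 0.0
t 3.35 pos [0.495  0.0749 0.0867] shift/.3 [ 0.0016 -0.0003  0.0057] turn/120 [-0.0001  0.0006 -0.0006] F [-0.3 -0.  -0.8] w 0.0551 g 0.0
```

```bash
python3 -m pendant '[[1,0,0,0,0,0,0],[1,0,0,0,0,0,0],[1,0,0,0,0,0,0]]' 25; python3 -c "
from h import *
t=np.array([.3975,.3279]);a=np.radians(-5.5);u=np.array([np.cos(a),np.sin(a)])
print(t+.042*u,t-.045*u)
c=shot('top'); save(c,'g1.png',(255,120,405,250),5)
go(*(t+.042*u),.16,175)"
```

```text
time: 3.72
ee_pos: [0.4951, 0.0751, 0.0866]
eef_rot: [0.0, 1.0, -0.0, 0.001]
ft_force: [-0.6, -0.4, 6.8]
width: 0.0523
grip_force: 25.0
[0.43930664 0.32387448] [0.35270717 0.33221306]
t 3.77 pos [0.4951 0.0751 0.0866] shift/.3 [ 0.1863  0.8291 -0.2448] turn/120 [-0.      0.0006  0.0412] F [-0.3 -0.4  6.8] w 0.052 g 25.0
```

View pics/g1.png

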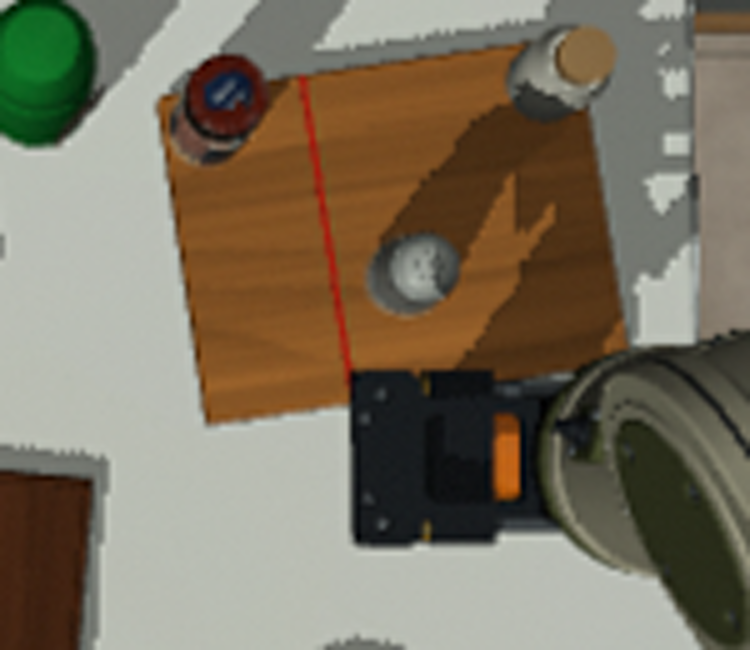

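The fingers (at image (430,460)) hold the bottle near its cap, which shows through the gripper at (508,458). The shaker and both jars are undisturbed. I lift a little and check.

```bash
python3 -m pendant '[[1,0,0,-0.05,0,0,0],[1,0,0,-0.1,0,0,0],[1,0,0,-0.24,0,0,0],[1,0,0,-0.24,0,0,0],[1,0,0,-0.24,0,0,0]]' 30; python3 -c "
from h import *
go(.4393,.3239,.16,175)
c=shot('side'); save(c,'l1.png',(200,90,400,230),3)"
```

```text
time: 4.4
ee_pos: [0.4942, 0.0747, 0.1578]
eef_rot: [0.001, 1.0, -0.0, -0.0]
ft_force: [-1.4, -1.4, -3.9]
width: 0.0516
grip_force: 29.4
t 4.4 pos [0.4942 0.0747 0.1578] shift/.3 [ 0.1838  0.8304 -0.0077] turn/120 [-0.0003 -0.0001  0.0412] F [-1.4 -1.4 -3.9] w 0.0516 g 29.4
```

View pics/l1.png

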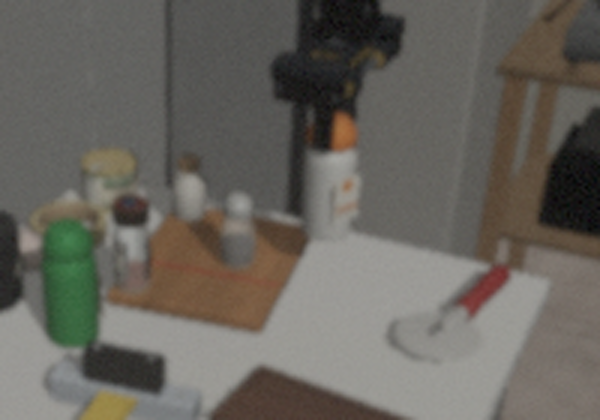

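The bottle hangs upright in the gripper at image (332,190), clear of the table. Now I carry it to the tray.

```bash
python3 -m pendant '[[1,0.184,0.83,0,0,0,0.041],[1,0.184,0.83,0,0,0,0.041],[1,0.184,0.83,0,0,0,0.041],[1,0.184,0.83,0,0,0,0.041],[1,0.184,0.83,0,0,0,0.041],[1,0.184,0.83,0,0,0,0.041],[1,0.184,0.83,0.1,0,0,0.041],[1,0.184,0.83,0.1,0,0,0.041]]' 30; python3 -c "
from h import *
go(.4393,.3239,.093,175)"
```

```text
time: 5.45
ee_pos: [0.4392, 0.321, 0.1258]
eef_rot: [0.045, 0.999, -0.002, -0.002]
ft_force: [-0.1, -0.3, -2.2]
width: 0.0517
grip_force: 29.6
t 5.45 pos [0.4392 0.321  0.1258] shift/.3 [0.0002 0.0101 0.1092] turn/120 [-0.0017 -0.0015 -0.001 ] F [-0.1 -0.3 -2.2] w 0.0517 g 29.6
```

```bash
python3 -m pendant '[[1,0,0,0.05,0,0,0],[1,0,0,0.09,0,0,0],[1,0,0,0.1,0,0,0],[1,0,0,0.1,0,0,0],[1,0,0,0.1,0,0,0]]' 30; python3 -c "
from h import *
go(.4393,.3239,.092,175)"
```

```text
time: 6.08
ee_pos: [0.4397, 0.3243, 0.0983]
eef_rot: [0.043, 0.999, 0.0, 0.0]
ft_force: [-0.3, 0.5, -2.6]
width: 0.0517
grip_force: 29.5
t 6.08 pos [0.4397 0.3243 0.0983] shift/.3 [ 0.0012 -0.0013  0.0211] turn/120 [0.0002 0.0003 0.0003] F [-0.3  0.5 -2.6] w 0.0517 g 29.5
```

```bash
python3 -m pendant '[[1,0,0,0.012,0,0,0],[1,0,0,0.015,0,0,0],[1,0,0,0.018,0,0,0],[1,0,0,0.018,0,0,0]]' 30; python3 -c "
from h import *
go(.4393,.3239,.092,175)"
```

```text
time: 6.58
ee_pos: [0.4395, 0.324, 0.0925]
eef_rot: [0.043, 0.999, -0.0, 0.0]
ft_force: [0.2, -0.1, -3.6]
width: 0.0514
grip_force: 29.5
t 6.58 pos [0.4395 0.324  0.0925] shift/.3 [ 0.0007 -0.0004  0.0017] turn/120 [-0.      0.      0.0003] F [ 0.2 -0.1 -3.6] w 0.0514 g 29.5
```

```bash
python3 -m pendant '[[1,0,0,0.006,0,0,0],[1,0,0,0.006,0,0,0],[1,0,0,0.006,0,0,0]]' 30;python3 -m pendant '[[1,0,0,0.006,0,0,0],[1,0,0,0.006,0,0,0],[1,0,0,0.006,0,0,0]]' 30
```

```text
time: 6.95
ee_pos: [0.4404, 0.3242, 0.092]
eef_rot: [0.044, 0.999, 0.0, 0.001]
ft_force: [-0.9, -2.2, 7.1]
width: 0.0516
grip_force: 29.9
time: 7.32
ee_pos: [0.4414, 0.3245, 0.0918]
eef_rot: [0.044, 0.999, 0.0, 0.002]
ft_force: [-2.1, -6.3, 21.5]
width: 0.0518
grip_force: 30.2
```

Contact. I release slowly and retreat.

```bash
python3 -m pendant '[[1,0,0,-0.008,0,0,0],[0.2,0,0,-0.008,0,0,0],[-1,0,0,-0.008,0,0,0],[-1,0,0,-0.008,0,0,0],[-1,0,0,-0.008,0,0,0],[-1,0,0,-0.2,0,0,0],[-1,0,0,-0.4,0,0,0],[-1,0,0,-0.5,0,0,0]]' 5; python3 -m pendant '[[-1,0,-0.3,0,0,0,0],[-1,0,-0.8,0,0,0,-0.6],[-1,0,-0.8,0,0,0,-0.6],[-1,0,-0.8,0,0,0,-0.6],[-1,0,-0.8,0,0,0,-0.6],[-1,0,-0.8,0,0,0,-0.6],[-1,0,-0.8,0,0,0,-0.6],[-1,0,-0.8,0,0,0,-0.6]]'; python3 - <<'E'
from m import *
c=shot('top'); m=mask(c,(5,200,150),(18,255,255),(225,190,300,290)); k=big(m); print(cv2.boundingRect(k), ray(c,*k.reshape(-1,2).mean(0),.122)); save(c,'p1.png',(220,110,400,290),3)
go(.584,.113,.2,98)
E
```

```text
time: 8.32
ee_pos: [0.44, 0.3249, 0.2422]
eef_rot: [0.043, 0.999, 0.001, 0.002]
ft_force: [0.5, -0.1, 0.2]
width: 0.0866
grip_force: 0.0
time: 9.32
ee_pos: [0.4187, 0.0849, 0.239]
eef_rot: [-0.516, 0.856, -0.0, -0.0]
ft_force: [0.8, 0.4, 0.1]
width: 0.0869
grip_force: 0.0
(243, 227, 19, 18) [0.43661248 0.32546817 0.122     ]
t 9.38 pos [0.4187 0.0849 0.239 ] shift/.3 [-0.3354 -0.4469  0.13  ] turn/120 [-3.0000e-04  2.0000e-04  1.2063e+00] F [-0.3  0.3 -0.6] w 0.0872 g 0.0
```

View pics/p1.png

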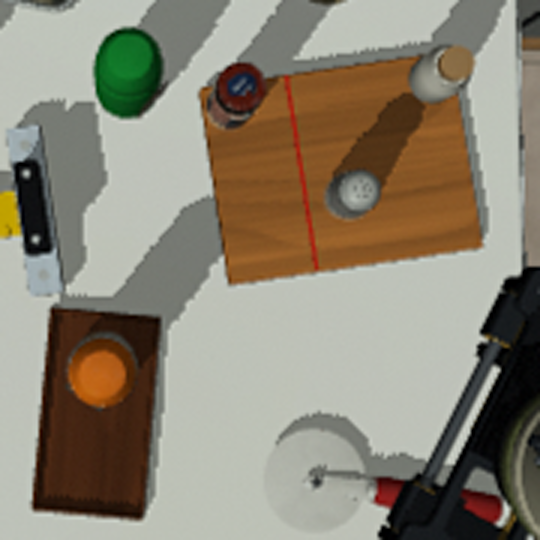

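The bottle stands upright on the tray, with its cap at (102,370). The board is clear on the near side, and the shaker is at (355,193). Going for the shaker.

```bash
python3 -m pendant '[[-1,0,0,0,0,0,0.8],[-1,-0.2,-0.2,0,0,0,0.8],[-1,-0.33,-0.447,0,0,0,0.8],[-1,-0.335,-0.447,0,0,0,0.8],[-1,-0.335,-0.447,0,0,0,0.8],[-1,-0.335,-0.447,0,0,0,0.8],[-1,-0.335,-0.447,0,0,0,0.8],[-1,-0.335,-0.447,0,0,0,0.8]]'; python3 -m pendant '[[-1,0,0,0,0,0,0.41],[-1,0,0,0,0,0,0.41],[-1,0,0,0,0,0,0.41],[-1,0,0,0.1,0,0,0.41],[-1,0,0,0.1,0,0,0.41],[-1,0,0,0.1,0,0,0.41]]'; python3 - <<'E'
from m import *
go(.584,.113,.061,98)
E
```

```text
time: 10.38
ee_pos: [0.5844, 0.1103, 0.2387]
eef_rot: [0.203, 0.979, -0.0, -0.0]
ft_force: [-0.8, 1.1, -0.4]
width: 0.0869
grip_force: 0.0
time: 11.12
ee_pos: [0.5843, 0.1103, 0.2087]
eef_rot: [0.589, 0.808, -0.0, -0.0]
ft_force: [0.6, -0.3, -0.1]
width: 0.0868
grip_force: 0.0
t 11.12 pos [0.5843 0.1103 0.2087] shift/.3 [0.009  0.002  0.4925] turn/120 [-0.0003  0.0002  0.0817] F [ 0.6 -0.3 -0.1] w 0.0868 g 0.0
```

```bash
python3 -m pendant '[[-1,0.009,0.002,0,0,0,0.08],[-1,0.009,0.002,0.15,0,0,0.08],[-1,0.009,0.002,0.3,0,0,0.08],[-1,0.009,0.002,0.4,0,0,0.08],[-1,0.009,0.002,0.49,0,0,0.08],[-1,0.009,0.002,0.49,0,0,0.08],[1,0.009,0.002,0.49,0,0,0.08],[1,0.009,0.002,0.49,0,0,0.08]]' 15; python3 -m pendant '[[1,0,0,0,0,0,0],[1,0,0,0,0,0,0],[1,0,0,0,0,0,0],[1,0,0,0,0,0,0]]' 15
```

```text
time: 12.12
ee_pos: [0.5851, 0.1131, 0.0635]
eef_rot: [0.654, 0.756, 0.001, 0.001]
ft_force: [0.3, 0.1, -0.1]
width: 0.074
grip_force: 0.0
time: 12.62
ee_pos: [0.5841, 0.1129, 0.062]
eef_rot: [0.654, 0.756, -0.0, 0.0]
ft_force: [-0.0, -0.4, -0.2]
width: 0.0346
grip_force: 0.1
```

```bash
python3 -m pendant '[[-1,0,0,0,0,0,0],[-1,0,0,0.018,0,0,0],[-1,0,0,0.018,0,0,0],[1,0,0,0.018,0,0,0],[1,0,0,0.018,0,0,0],[1,0,0,0.018,0,0,0],[1,0,0,0.018,0,0,0],[1,0,0,0.018,0,0,0]]' 15; python3 -m pendant '[[1,0,0,0,0,0,0],[1,0,0,0,0,0,0],[1,0,0,0,0,0,0],[1,0,0,0,0,0,0]]' 15
```

```text
time: 13.62
ee_pos: [0.5841, 0.1129, 0.0566]
eef_rot: [0.654, 0.756, -0.0, 0.0]
ft_force: [-0.1, -0.7, 0.3]
width: 0.033
grip_force: 14.7
time: 14.12
ee_pos: [0.5841, 0.1129, 0.0566]
eef_rot: [0.654, 0.756, -0.0, 0.0]
ft_force: [0.4, 0.2, 2.2]
width: 0.0328
grip_force: 14.7
```

```bash
python3 -m pendant '[[1,0,0,-0.05,0,0,0],[1,0,0,-0.1,0,0,0],[1,0,0,-0.3,0,0,0],[1,0,0,-0.45,0,0,0],[1,0,0,-0.45,0,0,0],[1,0,0,-0.45,0,0,0]]' 20; python3 - <<'E'
from m import *
go(.3527,.3322,.19,174.5)
E
```

```text
time: 14.88
ee_pos: [0.5839, 0.1129, 0.1917]
eef_rot: [0.654, 0.756, -0.0, 0.0]
ft_force: [0.2, -1.0, -1.6]
width: 0.0329
grip_force: 19.6
t 14.88 pos [0.5839 0.1129 0.1917] shift/.3 [ 0.8347 -0.6572  0.0051] turn/120 [-3.000e-04  2.000e-04 -6.351e-01] F [ 0.2 -1.  -1.6] w 0.0329 g 19.6
```

```bash
python3 -m pendant '[[1,0.83,-0.657,0,0,0,-0.635],[1,0.835,-0.657,0,0,0,-0.635],[1,0.835,-0.657,0,0,0,-0.635],[1,0.835,-0.657,0,0,0,-0.635],[1,0.835,-0.657,0,0,0,-0.635],[1,0.835,-0.657,0,0,0,-0.635],[1,0.835,-0.657,0,0,0,-0.635],[1,0.835,-0.657,0,0,0,-0.635]]' 20; python3 -m pendant '[[1,0,0,0,0,0,0],[1,0,0,0,0,0,0]]'; python3 - <<'E'
from m import *
go(.3527,.3322,.06,174.5)
c=shot('side'); save(c,'l2.png',(200,90,400,230),3)
E
```

```text
time: 15.88
ee_pos: [0.3525, 0.3319, 0.1906]
eef_rot: [0.048, 0.999, -0.001, -0.001]
ft_force: [-0.5, -0.7, -1.6]
width: 0.0331
grip_force: 19.6
time: 16.12
ee_pos: [0.353, 0.3322, 0.1912]
eef_rot: [0.049, 0.999, -0.0, -0.0]
ft_force: [-1.2, -0.1, -2.1]
width: 0.0332
grip_force: 19.6
t 16.12 pos [0.353  0.3322 0.1912] shift/.3 [7.000e-04 3.000e-04 4.375e-01] turn/120 [-0.0004 -0.0003 -0.0014] F [-1.2 -0.1 -2.1] w 0.0332 g 19.6
```

View pics/l2.png

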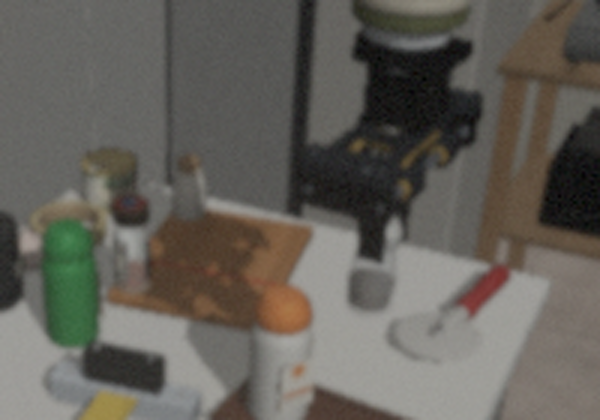

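The shaker hangs upright at (372,285), gripped at its neck; the bottle stands on the tray. Lowering.

```bash
python3 -m pendant '[[1,0,0,0.15,0,0,0],[1,0,0,0.3,0,0,0],[1,0,0,0.42,0,0,0],[1,0,0,0.47,0,0,0],[1,0,0,0.48,0,0,0],[1,0,0,0.485,0,0,0],[1,0,0,0.485,0,0,0]]' 20; python3 -m pendant '[[1,0,0,0.007,0,0,0],[1,0,0,0.007,0,0,0],[1,0,0,0.007,0,0,0]]'
```

```text
time: 17.05
ee_pos: [0.3535, 0.3328, 0.0469]
eef_rot: [0.048, 0.999, 0.0, 0.001]
ft_force: [0.8, -0.3, -1.0]
width: 0.0332
grip_force: 19.6
time: 17.42
ee_pos: [0.353, 0.3323, 0.044]
eef_rot: [0.048, 0.999, -0.0, -0.0]
ft_force: [-0.9, 0.9, -0.9]
width: 0.033
grip_force: 19.6
```

```bash
python3 -m pendant '[[1,0,0,0.005,0,0,0],[1,0,0,0.007,0,0,0],[1,0,0,0.007,0,0,0]]';python3 -m pendant '[[1,0,0,0.004,0,0,0],[1,0,0,0.004,0,0,0],[1,0,0,0.004,0,0,0]]'
```

```text
time: 17.8
ee_pos: [0.3529, 0.3323, 0.0417]
eef_rot: [0.048, 0.999, -0.0, -0.0]
ft_force: [-0.7, -0.8, -0.6]
width: 0.0332
grip_force: 19.6
time: 18.18
ee_pos: [0.3534, 0.3329, 0.0413]
eef_rot: [0.048, 0.999, 0.0, 0.0]
ft_force: [-0.4, -1.8, 7.6]
width: 0.0328
grip_force: 19.9
```

```bash
python3 -m pendant '[[1,0,0,-0.003,0,0,0],[0.2,0,0,-0.003,0,0,0],[-1,0,0,-0.003,0,0,0],[-1,0,0,-0.003,0,0,0],[-1,0,0,-0.003,0,0,0],[-1,0,0,-0.15,0,0,0],[-1,0,0,-0.35,0,0,0],[-1,0,0,-0.5,0,0,0]]' 5; python3 - <<'E'
from m import *
go(.577,.381,.15,188.1)
E
```

```text
time: 19.18
ee_pos: [0.353, 0.3327, 0.1929]
eef_rot: [0.048, 0.999, 0.0, 0.001]
ft_force: [0.4, 0.5, -0.4]
width: 0.0841
grip_force: 0.0
t 19.18 pos [0.353  0.3327 0.1929] shift/.3 [-0.7277  0.2315  0.1439] turn/120 [ 1.000e-04  5.000e-04 -1.133e-01] F [ 0.4  0.5 -0.4] w 0.0841 g 0.0
```

```bash
python3 -m pendant '[[-1,-0.1,0,-0.03,0,0,0],[-1,-0.727,0.23,-0.03,0,0,-0.113],[-1,-0.727,0.23,-0.03,0,0,-0.113],[-1,-0.727,0.23,-0.03,0,0,-0.113],[-1,-0.727,0.23,0,0,0,-0.113],[-1,-0.727,0.23,0.1,0,0,-0.113],[-1,-0.727,0.23,0.2,0,0,-0.113],[-1,-0.727,0.23,0.2,0,0,-0.113]]'; python3 - <<'E'
from m import *
c=shot('top'); save(c,'p2.png',(150,110,400,300),3)
k=big(mask(c,(20,150,90),(35,255,255),(160,160,240,200))); print(rect(wpts(c,k,.0265)))
go(.577,.381,.048,188.1)
E
```

```text
time: 20.18
ee_pos: [0.575, 0.3792, 0.1283]
eef_rot: [-0.071, 0.998, -0.001, -0.002]
ft_force: [0.1, -0.2, 0.5]
width: 0.0876
grip_force: 0.0
(array([0.55471051, 0.53296948]), 39.55071258544922, 24.425413131713867, 6.155346870422363)
t 20.23 pos [0.5758 0.3799 0.1304] shift/.3 [-0.0048  0.0035  0.2746] turn/120 [-0.0005 -0.0008 -0.0002] F [0.4 0.8 1.2] w 0.0867 g 0.0
```

View pics/p2.png

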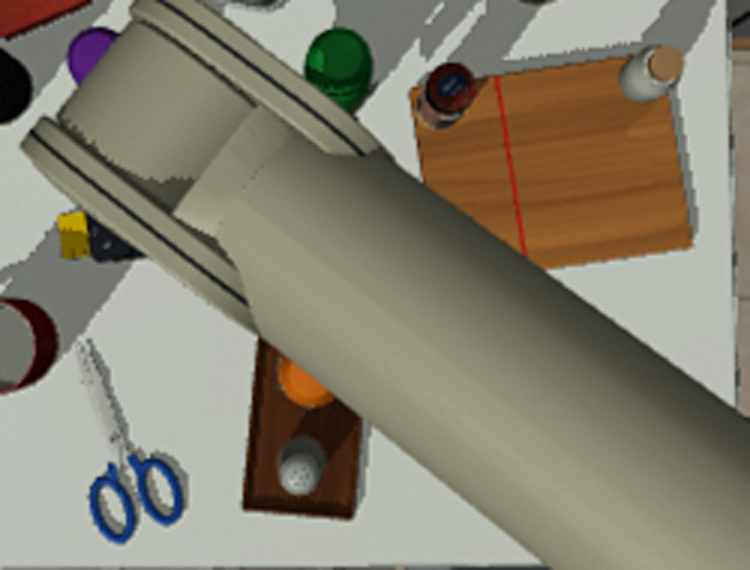

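The bottle and shaker both stand on the tray, at (303,380) and (300,468). The arm is over the square. Lowering onto the ridge.

```bash
python3 -m pendant '[[-1,-0.005,0.004,0.1,0,0,0],[-1,-0.005,0.004,0.2,0,0,0],[-1,-0.005,0.004,0.26,0,0,0],[-1,-0.005,0.004,0.27,0,0,0],[-1,-0.005,0.004,0.27,0,0,0]]' 40;  python3 -c "
from h import *
go(.577,.381,.048,188.1)"
```

```text
time: 20.85
ee_pos: [0.5784, 0.382, 0.0509]
eef_rot: [-0.07, 0.998, 0.0, 0.001]
ft_force: [0.5, 0.5, -0.7]
width: 0.0869
grip_force: 0.0
t 20.85 pos [0.5784 0.382  0.0509] shift/.3 [ 0.0052 -0.0026  0.0095] turn/120 [ 0.0002  0.0005 -0.0004] F [ 0.5  0.5 -0.7] w 0.0869 g 0.0
```

```bash
python3 -m pendant '[[-1,0.004,-0.002,0.006,0,0,0],[1,0.004,-0.002,0.006,0,0,0],[1,0.004,-0.002,0.006,0,0,0],[1,0.004,-0.002,0.006,0,0,0],[1,0.004,-0.002,0.006,0,0,0],[1,0.004,-0.002,0.006,0,0,0],[1,0.004,-0.002,0.006,0,0,0],[1,0.004,-0.002,0.006,0,0,0]]' 40; python3 -m pendant '[[1,0,0,0,0,0,0],[1,0,0,0,0,0,0],[1,0,0,-0.1,0,0,0],[1,0,0,-0.3,0,0,0],[1,0,0,-0.3,0,0,0],[1,0,0,-0.3,0,0,0]]' 40; python3 -c "
from h import *
go(.49,.107,.14,98.2)"
```

```text
time: 21.85
ee_pos: [0.5768, 0.3807, 0.0477]
eef_rot: [-0.07, 0.998, -0.0, -0.0]
ft_force: [0.3, 0.2, 0.4]
width: 0.0249
grip_force: 0.0
time: 22.6
ee_pos: [0.5769, 0.3806, 0.1375]
eef_rot: [-0.07, 0.998, -0.0, 0.0]
ft_force: [-0.5, -0.3, -0.5]
width: 0.0005
grip_force: 0.0
t 22.6 pos [0.5769 0.3806 0.1375] shift/.3 [ 0.4145 -0.8625 -0.0077] turn/120 [-3.000e-04  3.000e-04  7.487e-01] F [-0.5 -0.3 -0.5] w 0.0005 g 0.0
```

The fingers had not finished closing before the lift, so they slipped off. Checking whether the square moved, against the first side image.

```bash
python3 -m pendant '[[-1,0,0,-0.1,0,0,0],[-1,0,0,-0.2,0,0,0],[-1,0,0,-0.2,0,0,0],[-1,0,0,-0.2,0,0,0]]' 40; python3 - <<'E'
from m import *
c=shot('side'); old=dict(c,pixels=np.load('side0.npy'))
for q in(old,c):
    k=big(mask(q,(18,90,60),(35,255,255),(205,215,255,260))); print(len(k),rect(wpts(q,k,.0265)), cv2.boundingRect(k))
    k=big(mask(q,(0,0,0),(180,255,52),(222,200,260,225))); print(cv2.boundingRect(k),k.reshape(-1,2).mean(0))
save(c,'s3.png',(180,100,380,280),3.3)
go(.577,.381,.042,188.1)
E
```

```text
time: 23.1
ee_pos: [0.5765, 0.3802, 0.1958]
eef_rot: [-0.07, 0.998, -0.001, -0.001]
ft_force: [-0.1, 0.2, -1.7]
width: 0.0324
grip_force: 0.0
85 (array([0.5641344, 0.4739809]), 149.00912475585938, 38.46162033081055, -81.55918312072754) (211, 221, 34, 35)
(229, 207, 25, 13) [241.26984127 212.6031746 ]
86 (array([0.56417969, 0.47421655]), 148.55360412597656, 38.62566375732422, -81.55193042755127) (211, 221, 34, 35)
(229, 207, 25, 13) [241.36363636 212.62121212]
t 23.15 pos [0.5765 0.3801 0.1957] shift/.3 [-0.0035  0.0035  0.5124] turn/120 [-0.0009 -0.0012 -0.0004] F [ 0.1 -0.2  0.5] w 0.0367 g 0.0
```

View pics/s3.png

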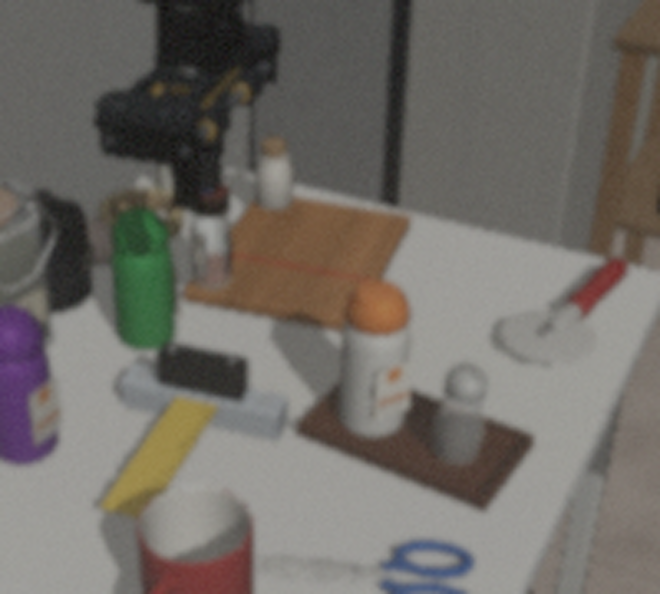

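The square has not moved: ridge at (202,372), numbers identical to before. The bottle and shaker are upright on the tray. I grasp again and wait for the grip force this time.

```bash
python3 -m pendant '[[-1,-0.003,0.003,0.15,0,0,0],[-1,-0.003,0.003,0.3,0,0,0],[-1,-0.003,0.003,0.4,0,0,0],[-1,-0.003,0.003,0.47,0,0,0],[-1,-0.003,0.003,0.49,0,0,0],[1,-0.003,0.003,0.49,0,0,0],[1,-0.003,0.003,0.49,0,0,0],[1,-0.003,0.003,0.49,0,0,0]]' 50; python3 -m pendant '[[1,0,0,0,0,0,0],[1,0,0,0,0,0,0],[1,0,0,0,0,0,0],[1,0,0,0,0,0,0],[1,0,0,0,0,0,0],[1,0,0,0,0,0,0],[1,0,0,0,0,0,0],[1,0,0,0,0,0,0]]' 50
```

```text
time: 24.15
ee_pos: [0.5781, 0.3821, 0.0518]
eef_rot: [-0.07, 0.998, 0.0, 0.001]
ft_force: [0.3, 0.4, -0.6]
width: 0.0645
grip_force: 0.0
time: 25.15
ee_pos: [0.5776, 0.3817, 0.0507]
eef_rot: [-0.07, 0.998, -0.0, -0.0]
ft_force: [0.8, 0.4, -0.5]
width: 0.0005
grip_force: 0.0
```

Width 0 with no contact means the fingers are not around the ridge, probably because the tips are higher than assumed. Checking finger_overhang and the projected tip position.

```bash
python3 - <<'E'
from m import *
print('overhang',r.finger_overhang,[a for a in dir(r) if a[0]!='_'])
c=shot('side')
s=r.read_state(); print(s['ee_pos'],s['width'],s['ft_force'])
P=s['ee_pos']
for dz in(-.014,0,.005,.056): print('tool z',dz,proj(c,P+[0,0,dz]).round(1))
g=lambda u,v:((u-200)*3,(v-90)*3)
for n,p in(('l2 tip',(.353,.3322,.1772)),('l2 base',(.353,.3322,.1546)),('l2 top',(.353,.3322,.2446))): print(n,np.round(g(*proj(c,p)),0))
print('ridge top',[proj(c,p).round(1) for p in((.577,.381,.066),(.577,.381,.03))])
# silhouette change vs first image around the square
d=np.abs(c['pixels'].astype(int)-np.load('side0.npy').astype(int)).sum(2)>60
for v in range(178,226,2): print(v,''.join('#' if d[v,u] else '.' for u in range(222,268)))
E
```

```text
overhang 0.014 ['PlanningError', 'close_job', 'finger_overhang', 'read_state']
[0.57764602 0.38172979 0.0507068 ] 0.00034178312461354183 [-0.49348098  0.38119865 -0.4363099 ]
tool z -0.014 [241.2 215. ]
tool z 0 [241.1 211.1]
tool z 0.005 [241.  209.7]
tool z 0.056 [240.5 194.9]
l2 tip [376. 286.]
l2 base [374. 308.]
l2 top [385. 215.]
ridge top [array([241.3, 206.7]), array([241.6, 216.8])]
178 ########..#################...#####...........
180 ########..#################.#######...........
182 ########.########################.............
184 #######...######################..............
186 ########.#####################................
188 #########..#############..###.................
190 ##########.################...................
192 #########################.....................
194 ########################......................
196 ########################...................##.
198 ########################................######
200 .#######################................######
202 .########..#############................######
204 ..#####.......##########.................#####
206 ...###..........#######....................###
208 ............................................##
210 .............................................#
212 ..............................................
214 ..............................................
216 ..............................................
218 ..............................................
220 ..............................................
222 ..............................................
224 ..............................................
```

```bash
python3 -m pendant '[[1,0,0,-0.1,0,0,0],[1,0,0,-0.2,0,0,0],[1,0,0,-0.2,0,0,0],[1,0,0,-0.2,0,0,0]]'; python3 - <<'E'
from m import *
c=shot('side'); s=r.read_state(); P=s['ee_pos']; print(P)
for dz in(-.014,0,.005,.056): print('tool z',dz,proj(c,P+[0,0,dz]).round(1))
g=c['pixels'].max(2)
for v in range(174,224,1): print(v,' '.join('%3d'%g[v,u] for u in range(230,256,1)))
E
```

```text
time: 25.7
ee_pos: [0.5775, 0.3815, 0.1101]
eef_rot: [-0.07, 0.998, -0.001, -0.0]
ft_force: [0.1, -0.4, -0.3]
width: 0.0008
grip_force: 0.0
[0.57725818 0.38129849 0.10958204]
tool z -0.014 [240.8 198.2]
tool z 0 [240.7 194. ]
tool z 0.005 [240.6 192.5]
tool z 0.056 [240.1 176.8]
174  35  40  36  33  34  35  34  37  32  32  38  42  41  42  53  86 114 119 104  91  96 111 117 120 116 116
175  33  27  32  41  37  38  32  37  35  37  39  40  33  36  54  89 115 117 103  91  96 112 120 121 117 118
176  34  35  35  34  42  40  40  47  41  39  39  35  37  36  56  82 110 113  95  84  98 114 120 122 118 116
177  36  36  35  37  38  43  54  55  50  35  31  33  34  38  52  82 107 105  93  79  98 116 122 122 120 119
178  41  37  32  37  39  45  58  57  46  38  38  36  37  40  51  79 100 104  89  84 100 119 120 121 115 114
179  38  36  35  41  38  43  47  45  47  40  35  40  34  39  50  75 105 100  88  84 100 115 120 115 114 114
180  38  28  39  37  33  39  37  44  37  39  35  33  36  35  50  78 102 102  96  83 101 112 116 113 111 110
181  43  39  44  46  51  46  39  37  31  38  41  40  38  41  48 
[... 3879 characters left out ...]
  45  49  50  51  52  50  47  48  51  47  50  84 118
218 131 132 128 122 116 115 109 100  93  87  82  76  65  61  53  52  51  50  47  45  49  53  52  59  88 118
219 131 132 130 133 134 134 131 127 119 117 117 110  97  85  83  79  66  63  58  56  53  54  52  76 103 128
220 128 127 133 138 144 144 139 137 134 135 134 128 121 118 115 110 103  94  83  84  71  66  71  95 120 137
221 122 124 136 145 149 149 146 144 146 145 144 139 133 135 132 130 124 123 120 115 107  98  99 111 130 138
222 114 128 143 151 155 152 151 150 150 150 150 142 143 144 145 137 130 133 132 137 130 123 125 131 138 140
223 118 134 148 152 153 151 155 152 153 151 149 145 146 147 143 137 127 128 130 133 133 130 135 137 142 142
```

The finger tips show at row 188, about 34 mm higher than the stated overhang gives. That also explains the high grips on the bottle and shaker. So the fingertip height is about ee_z + 0.020, and I descend that much deeper, in steps while watching the force.

```bash
python3 -m pendant '[[-1,0,0,0,0,0,0],[-1,0,0,0,0,0,0],[-1,0,0,0,0,0,0],[-1,0,0,0.1,0,0,0],[-1,0,0,0.2,0,0,0],[-1,0,0,0.24,0,0,0],[-1,0,0,0.27,0,0,0],[-1,0,0,0.27,0,0,0]]' 50; python3 -m pendant '[[-1,0,0,0.01,0,0,0],[-1,0,0,0.02,0,0,0],[-1,0,0,0.02,0,0,0]]'; python3 -c "
from h import *
go(.577,.381,.019,188.1)"
```

```text
time: 26.75
ee_pos: [0.5777, 0.3818, 0.0298]
eef_rot: [-0.07, 0.998, -0.0, -0.0]
ft_force: [-0.3, 0.2, 0.7]
width: 0.0728
grip_force: 0.0
time: 27.12
ee_pos: [0.5776, 0.3816, 0.0237]
eef_rot: [-0.07, 0.998, -0.0, -0.0]
ft_force: [0.2, -0.5, -0.4]
width: 0.0868
grip_force: 0.0
t 27.12 pos [0.5776 0.3816 0.0237] shift/.3 [ 0.0023 -0.0018  0.0155] turn/120 [-0.0003 -0.0001 -0.0004] F [ 0.2 -0.5 -0.4] w 0.0868 g 0.0
```

```bash
python3 -m pendant '[[-1,0.002,-0.002,0.012,0,0,0],[1,0.002,-0.002,0.012,0,0,0],[1,0.002,-0.002,0.012,0,0,0],[1,0.002,-0.002,0.012,0,0,0],[1,0.002,-0.002,0.012,0,0,0],[1,0.002,-0.002,0.012,0,0,0],[1,0.002,-0.002,0.012,0,0,0],[1,0.002,-0.002,0.012,0,0,0]]' 50; python3 -m pendant '[[1,0,0,0,0,0,0],[1,0,0,0,0,0,0],[1,0,0,0,0,0,0],[1,0,0,0,0,0,0],[1,0,0,0,0,0,0]]' 50
```

```text
time: 28.12
ee_pos: [0.5771, 0.3811, 0.0201]
eef_rot: [-0.07, 0.998, -0.0, -0.0]
ft_force: [-0.6, 4.0, 0.6]
width: 0.0249
grip_force: 1.4
time: 28.75
ee_pos: [0.577, 0.3812, 0.0201]
eef_rot: [-0.07, 0.998, -0.0, -0.0]
ft_force: [-1.1, 1.6, -0.2]
width: 0.0218
grip_force: 49.8
```

Gripped: 21.8 mm at 50 N. Lifting high and moving to a standoff behind the board edge.

```bash
python3 -m pendant '[[1,0,0,-0.05,0,0,0],[1,0,0,-0.2,0,0,0],[1,0,0,-0.4,0,0,0],[1,0,0,-0.58,0,0,0],[1,0,0,-0.58,0,0,0],[1,0,0,-0.58,0,0,0]]' 55; python3 -c "
from h import *
go(.4895,.1066,.19,98.2)"
```

```text
time: 29.5
ee_pos: [0.5769, 0.3803, 0.1932]
eef_rot: [-0.07, 0.998, -0.001, -0.001]
ft_force: [0.9, -0.2, -5.0]
width: 0.0217
grip_force: 54.8
t 29.5 pos [0.5769 0.3803 0.1932] shift/.3 [ 0.416  -0.8626  0.0129] turn/120 [-1.200e-03  2.000e-04  7.486e-01] F [ 0.9 -0.2 -5. ] w 0.0217 g 54.8
```

```bash
python3 -m pendant '[[1,0.06,-0.12,0,0,0,0.08],[1,0.12,-0.24,0,0,0,0.16],[1,0.18,-0.36,0,0,0,0.24],[1,0.24,-0.48,0,0,0,0.32],[1,0.29,-0.6,0,0,0,0.4],[1,0.34,-0.7,0,0,0,0.48],[1,0.38,-0.8,0,0,0,0.56],[1,0.416,-0.863,0,0,0,0.62]]' 55; python3 -c "
from h import *
go(.4895,.1066,.045,98.2)"
```

```text
time: 30.5
ee_pos: [0.4884, 0.1047, 0.1923]
eef_rot: [0.55, 0.835, -0.002, -0.001]
ft_force: [-1.2, -0.1, -4.3]
width: 0.0215
grip_force: 54.8
t 30.5 pos [0.4884 0.1047 0.1923] shift/.3 [0.0043 0.008  0.4911] turn/120 [-0.0019  0.0003  0.1254] F [-1.2 -0.1 -4.3] w 0.0215 g 54.8
```

```bash
python3 -m pendant '[[1,0,0,0,0,0,0.08],[1,0,0,0,0,0,0.128],[1,0.002,0.004,0.1,0,0,0.128],[1,0.002,0.004,0.25,0,0,0.128],[1,0.002,0.004,0.4,0,0,0.128],[1,0.002,0.004,0.48,0,0,0.128],[1,0.002,0.004,0.49,0,0,0.128],[1,0.002,0.004,0.49,0,0,0.128]]' 55; python3 - <<'E'
from m import *
go(.4895,.1066,.03,98.2)
z=r.read_state()['ee_pos'][2]-.0201
for n in('top','side'):
    c=shot(n); m=mask(c,(18,110,70),(35,255,255),(280,110,400,220) if n=='top' else (240,150,330,230)); print(n,(m>0).sum())
    if m.any():
        k=big(m); print(cv2.boundingRect(k),rect(wpts(c,k,.0265+z)))
E
```

```text
time: 31.5
ee_pos: [0.4905, 0.1082, 0.0473]
eef_rot: [0.654, 0.756, -0.0, -0.0]
ft_force: [0.3, 0.0, -4.5]
width: 0.0219
grip_force: 54.8
t 31.5 pos [0.4905 0.1082 0.0473] shift/.3 [-0.0047 -0.0039  0.0578] turn/120 [-0.0004  0.0002  0.0007] F [ 0.3  0.  -4.5] w 0.0219 g 54.8
top 575
(319, 148, 20, 31) (array([0.61824969, 0.12581746]), 75.0549545288086, 42.792903900146484, 8.65571403503418)
side 374
(256, 164, 44, 15) (array([0.58379376, 0.12076786]), 150.3480987548828, 63.584556579589844, 7.026598930358887)
```

```bash
cat > b.py <<'E'
from m import *
B=np.array([.6154,.1092]); a=np.radians(8.2); U=np.array([np.cos(a),np.sin(a)]); N=np.array([-U[1],U[0]])
def bf(p): q=np.asarray(p)-B; return np.stack([q@U,q@N],-1)
def measure():
    c=shot('top'); s=r.read_state(); z=s['ee_pos'][2]-.0201
    k=big(mask(c,(18,110,70),(35,255,255),(280,100,400,220))); p=bf(wpts(c,k,.0265+z))
    x=p[:,0]; sel=(x>x.min()+.01)&(x<x.max()-.008); mid=np.median(p[:,1])
    for n,q in(('L',p[sel&(p[:,1]>p[:,1].mean()+.01)]),('R',p[sel&(p[:,1]<p[:,1].mean()-.01)])):
        f=np.polyfit(q[:,0],q[:,1],1); print(n,len(q),'slope deg',np.degrees(f[0]).round(2),'y at x=-0.015',np.polyval(f,-.015).round(4))
    print('blade tip x',x.max().round(4),'xmin',x.min().round(4))
    m=mask(c,(0,170,90),(6,255,255),(300,120,335,212)); v,u=np.nonzero(m); q=bf(wpts(c,np.stack([u,v],1),.02)); print('line',len(q),np.median(q[:,1]).round(4),q[:,0].min().round(3),q[:,0].max().round(3))
    print('ee board',bf(s['ee_pos'][:2]).round(4)); return c
E
python3 -m pendant '[[1,-0.004,-0.003,0.03,0,0,0],[1,-0.004,-0.003,0.06,0,0,0],[1,-0.004,-0.003,0.08,0,0,0],[1,-0.004,-0.003,0.08,0,0,0],[1,-0.004,-0.003,0.08,0,0,0]]' 55; python3 - <<'E'
from b import *
go(.5093,.1094,.021,98.2); measure()
o=dict(shot('top'),pixels=np.load('top0.npy')); k=big(mask(o,(20,150,90),(35,255,255),(160,160,240,200))); print('blade w ref',rect(wpts(o,k,.0265)))
E
```

```text
time: 32.22
ee_pos: [0.4901, 0.107, 0.0234]
eef_rot: [0.654, 0.756, -0.0, 0.0]
ft_force: [-0.6, 0.3, -4.4]
width: 0.0216
grip_force: 54.8
t 32.23 pos [0.4901 0.107  0.0234] shift/.3 [-0.0014  0.0645  0.008 ] turn/120 [-0.      0.0002  0.0008] F [-0.6  0.3 -4.4] w 0.0216 g 54.8
L 22 slope deg -0.67 y at x=-0.015 0.0338
R 26 slope deg -3.83 y at x=-0.015 -0.0031
blade tip x 0.0421 xmin -0.0335
line 59 0.0357 -0.087 0.088
ee board [-0.1243  0.0157]
blade w ref (array([0.56394183, 0.47071454]), 149.556640625, 39.59880828857422, -81.73017120361328)
```

```bash
python3 -m pendant '[[1,0.005,0,0.005,0,0,0],[1,0.005,0.02,0.005,0,0,0],[1,0.005,0.04,0.005,0,0,0],[1,0.005,0.055,0.005,0,0,0],[1,0.005,0.055,0.005,0,0,0],[1,0.005,0.055,0.005,0,0,0]]' 55; python3 - <<'E'
from b import *
go(.5093,.1094,.0205,98.2); measure()
E
```

```text
time: 33.08
ee_pos: [0.5059, 0.1108, 0.0216]
eef_rot: [0.654, 0.756, -0.0, -0.0]
ft_force: [-0.4, 0.4, -3.7]
width: 0.0215
grip_force: 54.8
t 33.08 pos [0.5059 0.1108 0.0216] shift/.3 [-0.0062  0.0106  0.0038] turn/120 [-0.0003  0.0002  0.0008] F [-0.4  0.4 -3.7] w 0.0215 g 54.8
L 21 slope deg 1.81 y at x=-0.015 0.0328
R 23 slope deg -2.99 y at x=-0.015 -0.001
blade tip x 0.0584 xmin -0.0146
line 22 0.0359 -0.076 0.088
ee board [-0.1082  0.0172]
```

```bash
cat >> b.py <<'E'
def prof(x0,x1,ys,z,pix=None):
    c=shot('top'); im=c['pixels'] if pix is None else pix; out=[]
    for y in ys:
        pts=np.array([proj(c,[*(B+x*U+y*N),z]) for x in np.arange(x0,x1,.001)],np.float32)
        out.append(cv2.remap(im,pts[None,:,0].copy(),pts[None,:,1].copy(),cv2.INTER_LINEAR)[0].mean(0))
    return np.array(out).round(0).astype(int)
E
python3 - <<'E'
from b import *
ys=np.arange(.020,.0521,.002)
o=np.load('top0.npy')
n1=prof(0,.05,ys,.02); n0=prof(0,.05,ys,.02,o); f1=prof(.062,.085,ys,.02); f0=prof(.062,.085,ys,.02,o)
for i,y in enumerate(ys): print(y.round(4),'blade',n1[i],'before',n0[i],'beyond',f1[i],'bef',f0[i])
E
```

```text
0.02 blade [188 157   0] before [120  75  33] beyond [125  78  34] bef [127  80  35]
0.022 blade [188 157   0] before [120  75  32] beyond [128  80  35] bef [127  80  34]
0.024 blade [185 155   0] before [120  75  32] beyond [128  80  35] bef [127  79  34]
0.026 blade [184 154   0] before [120  75  33] beyond [128  80  35] bef [127  80  35]
0.028 blade [178 149   1] before [119  76  33] beyond [127  81  35] bef [127  80  35]
0.03 blade [175 148   1] before [118  77  33] beyond [130  84  36] bef [126  82  35]
0.032 blade [172 145   1] before [125  68  30] beyond [138  74  33] bef [132  71  31]
0.034 blade [159 104   4] before [144  42  20] beyond [152  49  23] bef [145  47  22]
0.036 blade [145  66  16] before [143  40  19] beyond [151  42  20] bef [144  40  20]
0.038 blade [132  66  30] before [129  62  28] beyond [140  68  30] bef [134  65  29]
0.04 blade [126  76  34] before [120  73  32] beyond [135  82  36] bef [129  78  34]
0.042 blade [125  79  35] before [119  76  33] beyond [133  85  37] bef [127  81  35]
0.044 blade [125  79  35] before [119  75  33] beyond [130  82  36] bef [124  78  34]
0.046 blade [125  79  35] before [119  75  32] beyond [127  80  35] bef [121  75  33]
0.048 blade [125  79  34] before [119  75  33] beyond [124  78  34] bef [118  74  32]
0.05 blade [125  79  34] before [119  75  33] beyond [121  76  33] bef [115  73  31]
0.052 blade [125  79  35] before [119  75  32] beyond [116  73  31] bef [110  70  30]
```

```bash
python3 -m pendant '[[1,-0.002,0,0.004,0,0,0],[1,-0.002,0,0.004,0,0,0],[1,-0.002,0.004,0.004,0,0,0],[1,-0.002,0.007,0.004,0,0,0],[1,-0.002,0.007,0.004,0,0,0]]' 55; python3 - <<'E'
from b import *
go(.5093,.1094,.0205,98.2)
ys=np.arange(.030,.041,.002)
for a,b in((-.005,.015),(.015,.035),(.035,.052)): print(prof(a,b,ys,.02)[:,2],prof(a,b,ys,.02,np.load('top0.npy'))[:,2])
E
```

```text
time: 33.95
ee_pos: [0.5083, 0.1105, 0.0206]
eef_rot: [0.654, 0.756, -0.0, 0.0]
ft_force: [0.5, 0.1, -4.3]
width: 0.0215
grip_force: 54.8
t 33.95 pos [0.5083 0.1105 0.0206] shift/.3 [-0.0043  0.0027  0.0002] turn/120 [-0.0001  0.0002  0.0008] F [ 0.5  0.1 -4.3] w 0.0215 g 54.8
[ 1  2  4 16 31 36] [34 30 20 19 29 34]
[ 1  1  4 15 30 34] [33 30 20 19 28 32]
[ 2  2  3 15 28 32] [31 28 18 19 26 30]
```

```bash
for i in 1; do python3 -m pendant '[[1,0,0.004,0,0,0,0],[1,0,0.004,0,0,0,0],[1,0,0.004,0,0,0,0]]' 55; python3 -m pendant '[[1,0,0.004,0,0,0,0],[1,0,0.004,0,0,0,0],[1,0,0.004,0,0,0,0]]' 55; done
```

```text
time: 34.62
ee_pos: [0.5089, 0.1106, 0.0204]
eef_rot: [0.654, 0.756, -0.001, -0.0]
ft_force: [-3.2, 0.3, -3.7]
width: 0.0215
grip_force: 54.8
time: 35.0
ee_pos: [0.509, 0.1106, 0.02]
eef_rot: [0.654, 0.756, -0.002, -0.001]
ft_force: [-7.2, -0.1, -2.3]
width: 0.0216
grip_force: 54.8
```

```bash
python3 -c "
from h import *
s=r.read_state();print(s['torque'],s['ft_force'])"; python3 -m pendant '[[1,0,0.004,0.001,0,0,0],[1,0,0.004,0.002,0,0,0],[1,0,0.004,0.002,0,0,0],[1,0,0.004,0.002,0,0,0]]' 55; python3 - <<'E'
from b import *
go(.5093,.1094,.0201,98.2); print(r.read_state()['torque'])
ys=np.arange(.030,.041,.002)
for a,b in((-.005,.015),(.015,.035),(.035,.052)): print(prof(a,b,ys,.02)[:,2])
E
```

```text
[-0.28556327  1.85492263 -0.22900551] [-7.16829505 -0.14176403 -2.34484402]
time: 35.5
ee_pos: [0.5092, 0.1105, 0.0199]
eef_rot: [0.654, 0.756, -0.003, -0.001]
ft_force: [-15.7, -2.9, 10.7]
width: 0.0217
grip_force: 54.8
t 35.5 pos [0.5092 0.1105 0.0199] shift/.3 [-0.0037 -0.0003 -0.0008] turn/120 [-0.0027  0.0007  0.0007] F [-15.7  -2.9  10.7] w 0.0217 g 54.8
[-0.6106236   3.82812803 -0.21878819]
[ 3  1  4 17 31 36]
[ 1  1  4 16 30 34]
[ 1  2  4 16 28 33]
```

The stock is flush: about 16 N with the resultant near its centre. The blade edge is on the line to within about 0.5 mm. Relaxing the push and releasing.

```bash
python3 -m pendant '[[1,0,-0.003,-0.001,0,0,0],[1,0,-0.003,-0.001,0,0,0],[0,0,-0.003,-0.001,0,0,0],[-0.5,0,-0.003,-0.001,0,0,0],[-1,0,-0.003,-0.001,0,0,0],[-1,0,-0.003,-0.001,0,0,0],[-1,0,-0.003,-0.001,0,0,0]]' 10; python3 -c "
from h import *
go(.5093,.1094,.0201,98.2)"
```

```text
time: 36.52
ee_pos: [0.5111, 0.1109, 0.0203]
eef_rot: [0.654, 0.756, -0.0, 0.0]
ft_force: [-0.5, -0.0, 0.1]
width: 0.0644
grip_force: 0.0
t 36.52 pos [0.5111 0.1109 0.0203] shift/.3 [-0.0042 -0.0065  0.0007] turn/120 [0.     0.0002 0.0008] F [-0.5 -0.   0.1] w 0.0644 g 0.0
```

Free. Lifting, then moving back to the right, clear of the top view.

```bash
python3 -m pendant '[[-1,0,0,0,0,0,0],[-1,0,0,-0.1,0,0,0],[-1,0,0,-0.3,0,0,0],[-1,0,0,-0.5,0,0,0],[-1,0,0,-0.7,0,0,0],[-1,0,0,-0.7,0,0,0]]' 10; python3 -m pendant '[[-1,-0.2,-0.1,0,0,0,0],[-1,-0.5,-0.2,0,0,0,0],[-1,-0.8,-0.3,0,0,0,0],[-1,-1,-0.3,0,0,0,0],[-1,-1,-0.3,0,0,0,0],[-1,-1,-0.3,0,0,0,0],[-1,-1,-0.3,0,0,0,0]]'; python3 - <<'E'
from b import *
c=measure_c=shot('top'); s=shot('side')
k=big(mask(c,(18,110,70),(35,255,255),(280,100,400,212))); p=wpts(c,k,.0265); print('blade',rect(p),bf(rect(p)[0]))
k=big(mask(c,(0,0,0),(180,255,55),(300,180,370,230))); p=wpts(c,k,.066); print('ridge',rect(p),bf(rect(p)[0]))
ys=np.arange(.030,.041,.002); o=np.load('top0.npy')
for a,b in((-.085,-.06),(-.05,-.03),(-.03,0),(0,.03),(.03,.052)): print(a,prof(a,b,ys,.02)[:,2],prof(a,b,ys,.02,o)[:,2])
# gap front face / board edge: stock front top edge at z=.03
for y0,y1 in((-.055,-.02),(.045,.085)):
    L=[]
    for x in np.arange(-.126,-.079,.003):
        pts=np.array([proj(c,[*(B+x*U+y*N),.03]) for y in np.arange(y0,y1,.001)],np.float32)
        L.append(cv2.remap(c['pixels'],pts[None,:,0].copy(),pts[None,:,1].copy(),1)[0].mean(0).round().astype(int).tolist())
    print([(int(1000*x),v) for x,v in zip(np.arange(-.126,-.079,.003),L)])
# bystanders: image change since start
for n,q in(('top',c),('side',s)):
    d=(np.abs(q['pixels'].astype(int)-np.load(n+'0.npy').astype(int)).sum(2)>70).astype(np.uint8)
    d=cv2.morphologyEx(d,cv2.MORPH_OPEN,np.ones((2,2))); nn,_,st,_=cv2.connectedComponentsWithStats(d); print(n,[t.tolist() for t in st[1:] if t[4]>12])
k=big(mask(c,(5,200,150),(18,255,255),(225,190,300,290)));print('cap',ray(c,*k.reshape(-1,2).mean(0),.122))
k=big(mask(c,(0,0,95),(180,70,255),(235,245,270,285)));print('shaker',cv2.boundingRect(k),ray(c,*k.reshape(-1,2).mean(0),.09))
print(r.read_state()['time'],r.read_state()['ee_pos'])
E
```

```text
time: 37.28
ee_pos: [0.5132, 0.1119, 0.2352]
eef_rot: [0.654, 0.756, 0.003, 0.003]
ft_force: [-0.1, -0.1, -1.0]
width: 0.0868
grip_force: 0.0
time: 38.15
ee_pos: [0.4649, -0.1983, 0.2296]
eef_rot: [0.654, 0.756, -0.0, -0.001]
ft_force: [-0.3, 0.1, -0.3]
width: 0.0871
grip_force: 0.0
blade (array([0.5986554, 0.1213991]), 151.37632751464844, 40.17202377319336, 8.173789024353027) [-0.01483347  0.01446265]
ridge (array([0.50906781, 0.11204164]), 83.00377655029297, 20.61060905456543, -81.54359722137451) [-0.10483977  0.01797864]
-0.085 [ 2  2  4 15 28 33] [36 34 21 20 29 35]
-0.05 [ 1  2  4 15 28 33] [34 32 21 19 28 33]
-0.03 [ 1  2  4 15 27 32] [34 30 20 19 28 32]
0 [ 0  1  3 15 28 32] [34 31 20 19 28 33]
0.03 [ 1  2  5 15 26 30] [31 27 19 19 27 30]
[(-126, [175, 179, 170]), (-123, [169, 173, 164]), (-120, [147, 155, 154]), (-117, [112, 122, 124]), (-113, [92, 100, 103]), (-110, [96, 104, 106]), (-107, [107, 115, 115]), (-104, [104, 110, 110]), (-101, [88, 94, 95]), (-98, [81, 88, 90]), (-95, [86, 93, 96]), (-92, [94, 103, 106]), (-89, [63, 55, 47]), (-86, [73, 44, 18]), (-83, [75, 46, 2
[... 676 characters left out ...]
, 95, 1726], [410, 0, 43, 86, 1473], [480, 0, 32, 85, 601], [441, 18, 5, 12, 45], [359, 28, 6, 3, 13], [508, 28, 4, 16, 46], [500, 50, 12, 81, 669], [475, 109, 31, 77, 1389], [462, 110, 14, 17, 138], [492, 112, 8, 10, 45], [303, 150, 14, 11, 124], [278, 155, 6, 5, 23], [500, 156, 12, 11, 74], [305, 161, 12, 6, 52], [466, 163, 8, 6, 37], [276, 164, 8, 5, 34], [288, 166, 9, 5, 24], [289, 168, 18, 35, 338], [257, 172, 30, 9, 159], [263, 198, 28, 23, 379], [210, 204, 58, 51, 1234], [315, 211, 13, 13, 78], [286, 214, 20, 20, 320], [315, 224, 13, 17, 148]]
cap [0.43679406 0.32458809 0.122     ]
shaker (243, 264, 12, 11) [0.35346034 0.33483692 0.09      ]
38.75 [ 0.46517085 -0.19874111  0.23046468]
```

```bash
python3 -c "
from bench import r
print(r.close_job())"
```

```text
the job is handed in; nothing more can be done
None
```

The bottle and shaker stand on the tray, and the T-square's stock is flush against the board's near edge with the blade's left edge on the red line to about 0.5 mm; the job is handed in at about 39 s, with no sign in the images that anything else moved.

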